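Walk the bean canister to its place on the coffee bar

ROBOT

A 7-joint arm with a two-finger parallel gripper is mounted at the origin on the work surface. World frame = base frame: x ahead of the robot, y to its left, z up, the work surface at z = 0. Lengths are in mm, angles in rad, forces in N, time in s.
With the tool pointing down it reaches from about 400 to 875 mm from the base axis. Payload 4.4 kg.
Tool frame: the origin (TCP) lies at the very end of the fingers, on their centre line; the grasp point (between the pads) lies 19 mm behind it; z points along the fingers, y is the line along which they close (so a half turn about z gives the same grasp; the last joint's range is limited). The gripper opens to 85 mm and grips with 20 to 120 N. Pads are 22 mm wide; open, the fingers measure 114 mm over their backs; the gripper's body (76 mm by 85 mm) begins 54 mm behind the grasp point. The pads swing forward as they close: fully open they stand 13 mm farther back than shut.
Start: joints at [-1.344, 0.628, 0.038, 1.517, -0.027, 0.996, -0.02], TCP at [187.587, 622.358, 211.313] pointing down, gripper open.
Joint ranges: [-3.06, 3.06], [-0.37, 2.12], [-1.25, 1.32], [0.18, 2.47], [-1.1, 4.24], [0.23, 1.98], [-2.94, 2.94]. Speed limits (rad/s): [2.57, 2.57, 3.14, 3.14, 3.14, 3.14, 3.14].

INTERFACE

Orientations are given as [roll, pitch, yaw] about the fixed x, y, z axes, in that order (R = Rz(yaw) Ry(pitch) Rx(roll)).
In Python, from cell import monitor, viewer, workorder gives the robot as it stands.
- The arm moves only by the tool arm_command, never from a script. Its argument "series" is one flat list of numbers, 5 for each row, row after row: the opening in per cent of the stroke, from 0 (shut) to 100 (fully open), then the shift along the tool's x, y, z in cm, then the turn about the tool's z in degrees. In form: [claw, x, y, z, roll, claw, x, y, z, roll, ...]. A call has exactly 5 rows; each row is the pose to reach, as a shift and turn from the pose commanded when the call began, along the tool's axes at that moment; what a row does not reach only later rows make up. A row lasts 1/12 s, in which the tool goes at most 41.7 mm and 7.16 degrees, less where a joint would pass 70% of its speed; a pose out of reach is approached as far as the arm can. A call with a gripper value outside its range is refused whole. The fingers move at their own pace and stop on an object; the grip force is fixed at half the most. Time passes only in rows, so rows that repeat a pose let the fingers close, or fill a call up. It gives the time, the measured TCP pose, the force, the opening and the grip force at its end, in the units of the state.
- monitor.read_state(): the state, without advancing time (a new reading comes with each control period).
- viewer.get_image(name): name is "scene" or "top"; returns (picture, depth): 400x640x3 uint8, red, green, blue; 400x640 float32, mm along the optical axis (not along the pixel's ray), 0 where there is no reading.
- viewer.camera_model(name): a dict with "mtx" (3x3 intrinsics, pixels), "R" (3x3) and "t" (3): a world point X has camera coordinates R X + t. Camera axes: x right, y down, z forward; pixel columns grow to the right and rows downward; lengths in mm; the calibration is good to about 2 mm. A picture is of the moment at which its call begins. camera_model takes no time and is no camera call.
- workorder.finish_job(): hands the job in; it is judged then, once.
The state is a dict: "clock": time; "qpos": joint angles; "qd": joint speeds; "tau": joint torques, N m; "eef_pos": TCP position; "tool_rot": TCP orientation; "force": force on the tool from outside, world axes, zero at the start; "torque": the same for the moment, N m; "width": finger opening in mm; "gripper_force": force on a finger pad.
Only numpy, scipy, OpenCV 4.12 (cv2) and the standard library are available. Lean on these libraries where they do the work, as an engineer would, in place of code of your own. Each camera call takes 0.05 s, during which the arm holds its last target. There are 200 camera calls.

TASK

Walk the copper bean canister one step forward onto its marked place without carrying it: by the wooden grip on its lid, tip it forward about 15 degrees onto the bottom edge between its blue and yellow corner guards. Keeping it tipped, first leave the blue corner planted and swing the yellow corner forward onto the yellow dot, then leave the yellow corner there and swing the blue corner onto the blue dot; only then set the canister down upright and let go. At least one of the two corners must stay on the counter all the time, and the white canister must not be disturbed.

Things in the scene. Friction and masses are not known exactly. Their poses are not given: they have to be found in the camera images.
- canister: copper-coloured upright box, 80 deep (x), 130 wide (y), 170 mm high to its dark lid, 0.5 to 0.9 kg. On the lid's centre a fixed wooden grip: 24 thick (x), 70 long (y), 45 mm high (170 to 215 above the base); pinch it across the 24 from above. Origin: centre of the underside; x to the labelled front face, away from the robot; y to the blue guard's side; z up. Guards on the front bottom corners
- blue_corner (a point): front bottom corner of the copper canister with the blue guard, the very corner point at the underside: (+40, +65, 0) mm in the canister's frame; same axes
- yellow_corner (a point): front bottom corner of the copper canister with the yellow guard, the very corner point at the underside: (+40, -65, 0) mm in the canister's frame; same axes
- yellow_mark (a point): centre of the yellow dot (26 mm across) printed flat on the counter, where the yellow corner belongs; about 130 mm from where the blue corner starts, so the yellow corner reaches it by a swing of 25 to 40 degrees about the blue corner. Axes as the canister's when in place: x forward, y towards the blue dot, z up
- blue_mark (a point): centre of the blue dot (26 mm across) printed flat on the counter, where the blue corner belongs, 130 mm from the yellow dot along +y; a thin black outline of the canister's foot lies behind (-x of) the two dots. The prints have no thickness to speak of. Same axes as the yellow dot
- white_canister: white canister of the same shape, size and corner guards with a grey lid, to be left alone. Origin: centre of the underside; same axes as the copper one's

How it is judged (in metres and radians):
On the way, in this order (a step that is already met when the one before it is completed fails the run):
1. the copper canister is tipped by more than 6 degrees onto its front edge, the blue and yellow corners both still within 18 mm of where they started (angle between canister's own z axis and vertical above 0.105 rad and distance of each of blue_corner, yellow_corner from where it was at the start of the episode below 0.018 m), for 0.1 s.
2. still tipped by more than 6 degrees, it has been swung about the planted blue corner (within 20 mm of its start) until the yellow corner is within 18 mm of the yellow dot (angle between canister's own z axis and vertical above 0.105 rad and distance of blue_corner from where it was at the start of the episode below 0.02 m and horizontal distance between yellow_corner and yellow_mark below 0.018 m), for 0.1 s.
3. still tipped by more than 6 degrees, it has been swung about the yellow corner (within 20 mm of the yellow dot) until the blue corner is within 18 mm of the blue dot (angle between canister's own z axis and vertical above 0.105 rad and horizontal distance between blue_corner and blue_mark below 0.018 m and horizontal distance between yellow_corner and yellow_mark below 0.02 m), for 0.1 s.
At the end, for the whole second after the job is handed in: the copper canister stands upright (within 3 degrees) and still on the counter, its blue corner within 20 mm of the blue dot and its yellow corner within 20 mm of the yellow dot; the white canister stands within 20 mm of where it was (angle between each of canister, white_canister's own z axis and vertical below 0.05 rad and height (world z) of canister below 0.006 m and horizontal distance between blue_corner and blue_mark below 0.02 m and horizontal distance between yellow_corner and yellow_mark below 0.02 m and linear speed of canister below 0.02 m/s and distance of white_canister from where it was at the start of the episode below 0.02 m); the robot touches nothing.
It fails at once if the canister is carried or tipped backwards: both guarded corners more than 15 mm above the counter at once (height (world z) of each of blue_corner, yellow_corner above 0.015 m).
It fails at once if the copper canister leans more than 45 degrees (angle between canister's own z axis and vertical above 0.785 rad).
It fails at once if the copper canister is set back upright part-way: less than 3 degrees of tip with the yellow corner over 30 mm from its start and the blue corner over 25 mm from its dot (angle between canister's own z axis and vertical below 0.05 rad and distance of yellow_corner from where it was at the start of the episode above 0.03 m and horizontal distance between blue_corner and blue_mark above 0.025 m).
It fails at once if the white canister is moved more than 20 mm (distance of white_canister from where it was at the start of the episode above 0.02 m).
It also fails if it takes over 42 s, if anything falls off the work surface, if the arm or the gripper's body presses on something with over 40 N, if the wrist force passes 120 N, or if a joint passes its speed limit or range.

## Working session

There is one attempt and no reset: what is moved stays moved. The work goes in short steps, Python scripts to look and compute and a tool call to move; the robot and the scene stay as the last step left them, time stands still between calls to the robot, and variables do not carry over. Pictures are saved under pics/ and viewed, at most 10 in all, crops included, and the job is handed in when it is done.

Besides the shell and the picture viewer there is one more tool, called after ">>>" in YAML: its name, and indented under it one key for each argument. arm_command: Moves the arm, as the interface text tells. Its arguments: {"type":"object","properties":{"series":{"type":"array","items":{"type":"number"}}},"required":["series"]}

```bash
mkdir -p pics
python3 - <<'E'
from cell import monitor, viewer, workorder
import cv2, numpy as np
s=monitor.read_state()
print({k:np.round(v,3).tolist() for k,v in s.items()})
for n in("scene","top"):
    p,d=viewer.get_image(n); np.savez(f"pics/{n}0.npz",p=p,d=d); cv2.imwrite(f"pics/{n}0.png",p[:,:,::-1])
    m=viewer.camera_model(n); print(n,{k:np.round(v,3).tolist() for k,v in m.items()})
E
```

```text
{'clock': 0.0, 'qpos': [-1.344, 0.629, 0.038, 1.518, -0.027, 0.996, -0.02], 'qd': [-0.001, 0.001, 0.0, -0.001, 0.002, 0.0, -0.0], 'tau': [0.001, -56.341, 1.226, -19.345, 0.011, 0.01, 0.0], 'eef_pos': [187.412, 621.703, 210.381], 'tool_rot': [-3.14, 0.0, 2.849], 'force': [-0.188, -0.453, 0.448], 'torque': [-0.058, -0.036, -0.012], 'gripper_force': 0.0, 'width': 85.648}
scene {'mtx': [[397.113, 0.0, 321.019], [0.0, 397.113, 203.341], [0.0, 0.0, 1.0]], 'R': [[-0.02, 1.0, -0.021], [0.561, -0.006, -0.828], [-0.828, -0.028, -0.56]], 't': [14.58, -251.329, 1404.593]}
top {'mtx': [[419.548, 0.0, 323.871], [0.0, 419.548, 200.601], [0.0, 0.0, 1.0]], 'R': [[0.022, -0.999, 0.023], [-0.995, -0.024, -0.097], [0.098, -0.021, -0.995]], 't': [-23.188, 537.413, 835.473]}
```

View pics/scene0.png

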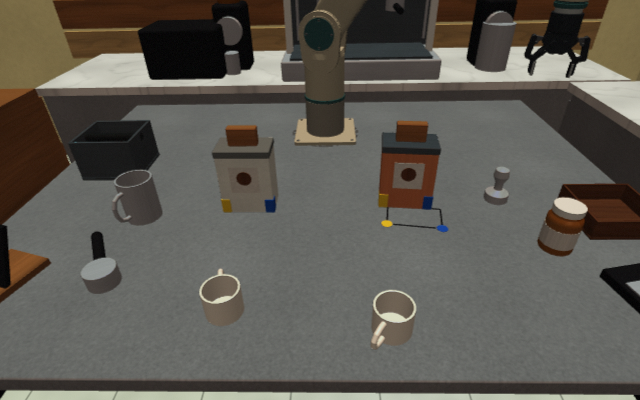

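View pics/top0.png

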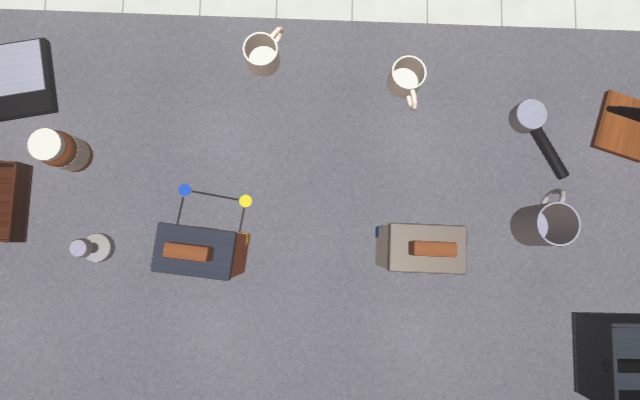

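The scene view shows the copper canister on the right: grip near (411,132), yellow guard (383,200), blue guard (428,202), dots at (387,224) and (443,228). The top view shows the dots at (184,190) blue and (245,201) yellow, the grip at (186,252), and the white canister around (428,249).

```bash
cat > h.py <<'E'
import cv2, numpy as np
from cell import monitor, viewer
def ray(name,uv,z):
    m=viewer.camera_model(name);R,t,K=map(np.array,(m["R"],m["t"],m["mtx"]))
    c=-R.T@t; d=R.T@np.linalg.inv(K)@np.array([uv[0],uv[1],1.]); return c+d*(z-c[2])/d[2]
def proj(name,X):
    m=viewer.camera_model(name);c=np.array(m["R"])@X+m["t"];q=np.array(m["mtx"])@c;return q[:2]/q[2]
def blobs(p,hue,smin=120,vmin=60,vmax=255,amin=15,box=None):
    h=cv2.cvtColor(p,cv2.COLOR_RGB2HSV); k=cv2.inRange(h,(hue[0],smin,vmin),(hue[1],255,vmax))
    if box: b=np.zeros_like(k);x0,y0,x1,y1=box;b[y0:y1,x0:x1]=1;k=k*b
    cs,_=cv2.findContours(k,cv2.RETR_EXTERNAL,cv2.CHAIN_APPROX_NONE)
    return sorted([c for c in cs if cv2.contourArea(c)>=amin],key=cv2.contourArea,reverse=True)
def cen(c): m=cv2.moments(c); return np.array([m["m10"]/m["m00"],m["m01"]/m["m00"]])
E
python3 - <<'E'
from h import *
t=np.load("pics/top0.npz");s=np.load("pics/scene0.npz")
r=np.round
for nm,I in(("top",t),("scene",s)):
    for cn,hue in(("yel",(18,32)),("blu",(105,125))):
        for c in blobs(I["p"],hue,smin=150,amin=8):
            u=cen(c);print(nm,cn,r(u,1),cv2.contourArea(c),r(ray(nm,u,0),1)[:2],"rect",cv2.boundingRect(c), "pts",cv2.approxPolyDP(c,2,True)[:,0].tolist())
p=t["p"]
print("grip depth",t["d"][252,186],"lid",t["d"][235,180],p[252,186],p[235,180],p[270,230],p[120,300])
for c in blobs(p,(0,16),smin=120,vmin=60,amin=200,box=(155,238,215,268)):
    b=cv2.boxPoints(cv2.minAreaRect(c)); print("grip",[r(ray("top",q,215)[:2],1).tolist() for q in b], r(ray("top",cv2.minAreaRect(c)[0],215),1))
h=cv2.cvtColor(p,cv2.COLOR_RGB2HSV);print(h[235,180],h[120,300])
d=t["d"];m=viewer.camera_model("top");R,tt,K=map(np.array,(m["R"],m["t"],m["mtx"]))
v,u=np.mgrid[:400,:640];X=((np.stack([u,v,np.ones_like(u)],-1)@np.linalg.inv(K).T)*d[...,None]-tt)@R
for lo,hi,z,n in((160,182,170,"lid"),(200,230,215,"grip")):
    k=((X[...,2]>lo)&(X[...,2]<hi)).astype(np.uint8)
    cs,_=cv2.findContours(k,0,1)
    for c in cs:
        if cv2.contourArea(c)>200:
            a=cv2.minAreaRect(c);b=cv2.boxPoints(a);q=np.array([ray("top",w,z)[:2] for w in b])
            print(n,r(q,1).tolist(),"c",r(q.mean(0),1),"zmed",np.median(X[...,2][k>0]), [r(np.linalg.norm(q[i]-q[i-1]),0) for i in(1,2)], [r(np.degrees(np.arctan2(*(q[i]-q[i-1])[::-1])),1) for i in(1,2)])
E
```

```text
top yel [245.1 200.5] 84.0 [536.5 154.8] rect (240, 195, 11, 12) pts [[244, 195], [240, 202], [246, 206], [250, 198]]
top blu [184.3 189.4] 83.5 [556.9 283.3] rect (179, 184, 11, 12) pts [[183, 184], [179, 190], [185, 195], [189, 192], [189, 187]]
scene yel [382.8 199.9] 91.0 [434.1 156.1] rect (379, 193, 10, 14) pts [[379, 193], [379, 206], [386, 206], [388, 195]]
scene yel [226.2 205.4] 84.0 [ 455.2 -252.7] rect (221, 199, 11, 13) pts [[221, 199], [223, 210], [231, 211], [229, 200]]
scene yel [386.3 223.1] 46.0 [534.9 153.7] rect (381, 220, 11, 7) pts [[381, 223], [384, 226], [391, 225], [387, 220]]
scene blu [427.2 202.4] 79.5 [447.  269.2] rect (423, 197, 10, 12) pts [[424, 197], [423, 208], [430, 208], [432, 197]]
scene blu [269.4 205.3] 79.5 [ 455.7 -139.4] rect (265, 197, 10, 15) pts [[274, 197], [272, 200], [265, 200], [267, 211], [273, 211]]
scene blu [442.  228.1] 44.0 [555.5 282.2] rect (437, 225, 11, 7) pts [[437, 226], [441, 231], [447, 230], [445, 226]]
grip depth 661.299 lid 706.26196 [179 124  89] [ 95  99 113] [76 73 76] [153 151 158]
grip [[426.0, 244.2], [448.5, 242.7], [441.4, 173.8], [418.9, 175.5]] [433.7 209.1 215. ]
[113  41 113] [129  11 158]
lid [[406.9, -116.0], [489.4, -118.7], [487.3, -253.8], [404.4, -249.6]] c [ 447.  -184.5] zmed 170.97777850511844 [np.float64(83.0), np.float64(135.0)] [np.float64(-1.9), np.float64(-90.9)]
lid [[399.3, 280.5], [481.7, 275.3], [467.8, 139.1], [385.4, 145.9]] c [433.6 210.2] zmed 170.97777850511844 [np.float64(83.0), np.float64(137.0)] [np.float64(-3.6), np.float64(-95.8)]
grip [[425.3, 245.8], [449.6, 244.2], [442.2, 171.8], [417.9, 173.6]] c [433.8 208.9] zmed 214.73194785243845 [np.float64(24.0), np.float64(73.0)] [np.float64(-3.8), np.float64(-95.9)]
grip [[457.9, -147.2], [459.5, -219.5], [435.7, -219.3], [434.2, -147.2]] c [ 446.8 -183.3] zmed 214.73194785243845 [np.float64(72.0), np.float64(24.0)] [np.float64(-88.7), np.float64(179.5)]
```

```bash
cat >> h.py <<'E'
def plan(x,y,z,psi):
    "shift in tool axes (cm) and turn (deg) to TCP x,y,z with tool-x heading psi (deg)"
    s=monitor.read_state();p=np.array(s["eef_pos"]);a=s["tool_rot"][2];d=np.array([x,y,z])-p
    t=(np.degrees(a)-psi+180)%360-180
    print("t",round(s["clock"],2),"pos",np.round(p,1),"psi",round(np.degrees(a),1),"w",round(s["width"],1),"F",np.round(s["force"],1),"gf",round(s["gripper_force"],1),"-> dx %.2f dy %.2f dz %.2f turn %.1f"%((d[0]*np.cos(a)+d[1]*np.sin(a))/10,(d[0]*np.sin(a)-d[1]*np.cos(a))/10,-d[2]/10,t))
E
python3 -c "
from h import *
plan(433.7,209.5,262,84.2)"
```

```text
t 0.1 pos [187.4 621.8 210.5] psi 163.2 w 85.0 F [-0.2  0.1  0.6] gf 0.0 -> dx -35.48 dy -32.37 dz -5.15 turn 79.0
```

>>> arm_command:
  series: [100,0,0,-4,0,100,-2.5,-2.3,-5,7,100,-5.3,-4.8,-5,14,100,-8.0,-7.3,-5,21,100,-10.8,-9.8,-5,28]

```text
clock: 0.52
eef_pos: [263.0, 495.8, 261.2]
tool_rot: [-3.141, -0.0, 2.355]
force: [0.6, 1.1, 0.3]
width: 85.2
gripper_force: 0.0
```

```bash
python3 -c "
from h import *
plan(433.7,209.5,262,84.2)"
```

```text
t 0.52 pos [263.  495.8 261.2] psi 134.9 w 85.2 F [0.6 1.1 0.3] gf 0.0 -> dx -32.32 dy -8.12 dz -0.08 turn 50.7
```

>>> arm_command:
  series: [100,-3.8,-0.95,0,7,100,-7.6,-1.9,0,14,100,-11.4,-2.85,0,21,100,-15.2,-3.8,0,28,100,-19,-4.8,0,35]

```text
clock: 0.93
eef_pos: [364.2, 327.6, 261.2]
tool_rot: [-3.141, -0.0, 1.743]
force: [0.9, 0.5, -0.4]
width: 85.2
gripper_force: 0.0
```

```bash
python3 -c "
from h import *
plan(433.7,209.5,262,84.2)"
```

```text
t 0.93 pos [364.2 327.6 261.2] psi 99.9 w 85.2 F [ 0.9  0.5 -0.4] gf 0.0 -> dx -12.83 dy 4.82 dz -0.08 turn 15.7
```

>>> arm_command:
  series: [100,-3.2,1.2,0,5,80,-6.4,2.4,0,10,65,-9.6,3.6,0,15.7,55,-12.8,4.8,0,15.7,55,-12.8,4.8,0,15.7]

```text
clock: 1.35
eef_pos: [437.2, 204.7, 261.7]
tool_rot: [3.138, 0.003, 1.465]
force: [0.3, -0.4, -0.2]
width: 46.8
gripper_force: 0.0
```

```bash
python3 -c "
from h import *
plan(433.7,209.5,200,84.2)
p,d=viewer.get_image('scene');q,_=viewer.get_image('top')
cv2.imwrite('pics/a.png',np.hstack([cv2.resize(p[80:240,330:480],None,fx=2.6,fy=2.6),cv2.resize(q[170:330,100:250],None,fx=2.6,fy=2.6)])[:,:,::-1])"
```

```text
t 1.35 pos [437.2 204.7 261.7] psi 83.9 w 46.8 F [ 0.3 -0.4 -0.2] gf 0.0 -> dx 0.44 dy -0.40 dz 6.17 turn -0.3
```

View pics/a.png

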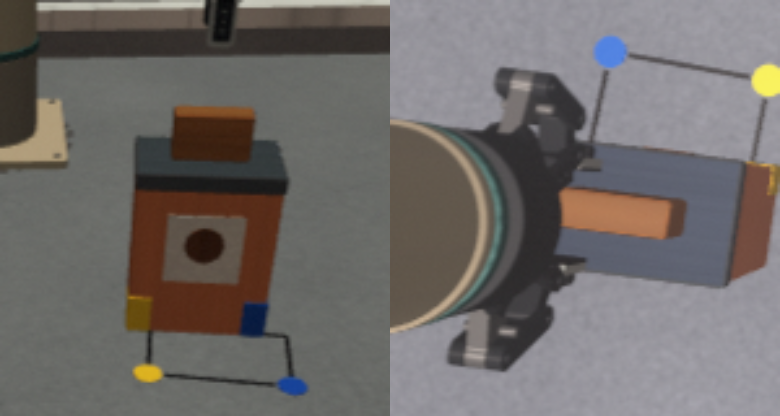

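The scene crop shows the gripper (around (220,20) in the crop) above the grip at (213,132). In the top crop the open fingers straddle the grip, allowing for parallax. I'll descend next.

>>> arm_command:
  series: [50,0.2,-0.2,0,0,50,0.2,-0.2,1.5,0,50,0.2,-0.2,3.0,0,50,0.2,-0.2,4.5,0,50,0.2,-0.2,4.5,0]

```text
clock: 1.87
eef_pos: [428.9, 215.4, 213.9]
tool_rot: [-3.137, 0.003, 1.479]
force: [0.0, 0.3, 0.4]
width: 42.8
gripper_force: 0.0
```

```bash
python3 -c "
from h import *
plan(433.7,209.5,200,84.2)"
```

```text
t 1.87 pos [428.9 215.4 213.9] psi 84.7 w 42.8 F [0.  0.3 0.4] gf 0.0 -> dx -0.54 dy 0.53 dz 1.39 turn 0.5
```

>>> arm_command:
  series: [50,-0.2,0.2,0.3,0,50,-0.2,0.2,0.6,0,50,-0.2,0.2,0.9,0,50,-0.2,0.2,1.2,0,50,-0.2,0.2,1.4,0]

```text
clock: 2.28
eef_pos: [433.8, 212.2, 202.3]
tool_rot: [3.141, -0.0, 1.475]
force: [0.2, -0.6, -0.2]
width: 42.7
gripper_force: 0.0
```

```bash
python3 -c "
from h import *
plan(433.7,209.5,200,84.2)"
```

```text
t 2.28 pos [433.8 212.2 202.3] psi 84.5 w 42.7 F [ 0.2 -0.6 -0.2] gf 0.0 -> dx -0.27 dy 0.02 dz 0.23 turn 0.3
```

>>> arm_command:
  series: [36,0,0,0,0,36,-0.2,0,0,0,36,-0.2,0.5,0,0,36,-0.2,1.0,0,0,36,-0.2,1.5,0,0]

```text
clock: 2.7
eef_pos: [449.4, 208.6, 202.5]
tool_rot: [3.141, -0.0, 1.475]
force: [0.5, -0.3, 0.1]
width: 30.6
gripper_force: 0.0
```

>>> arm_command:
  series: [36,0,0.4,0,0,36,0,0.8,0,0,36,0,1.2,0,0,36,0,1.6,0,0,36,0,1.6,0,0]

```text
clock: 3.12
eef_pos: [465.4, 206.9, 202.3]
tool_rot: [3.141, 0.0, 1.475]
force: [1.2, 0.6, 0.5]
width: 31.0
gripper_force: 0.0
```

```bash
python3 -c "
from h import *
plan(489.4,204,203,84.2)
p,d=viewer.get_image('scene');q,_=viewer.get_image('top')
for cn,hue in(('yel',(18,32)),('blu',(105,125))):
  for c in blobs(p,hue,smin=150,amin=8,box=(330,150,480,260)): print(cn,cen(c).round(1),cv2.approxPolyDP(c,1.5,True)[:,0].tolist())
cv2.imwrite('pics/b.png',np.hstack([cv2.resize(p[80:240,330:480],None,fx=2.6,fy=2.6),cv2.resize(q[170:330,100:250],None,fx=2.6,fy=2.6)])[:,:,::-1])"
```

```text
t 3.12 pos [465.4 206.9 202.3] psi 84.5 w 31.0 F [1.2 0.6 0.5] gf 0.0 -> dx -0.06 dy 2.42 dz -0.07 turn 0.3
yel [382.8 200. ] [[379, 193], [379, 206], [386, 206], [387, 195]]
yel [386.3 223.1] [[381, 223], [384, 226], [391, 225], [391, 222], [387, 220]]
blu [427.2 202.4] [[424, 197], [423, 208], [430, 208], [432, 197]]
blu [442.1 228.1] [[437, 227], [441, 231], [447, 230], [442, 225]]
```

View pics/b.png

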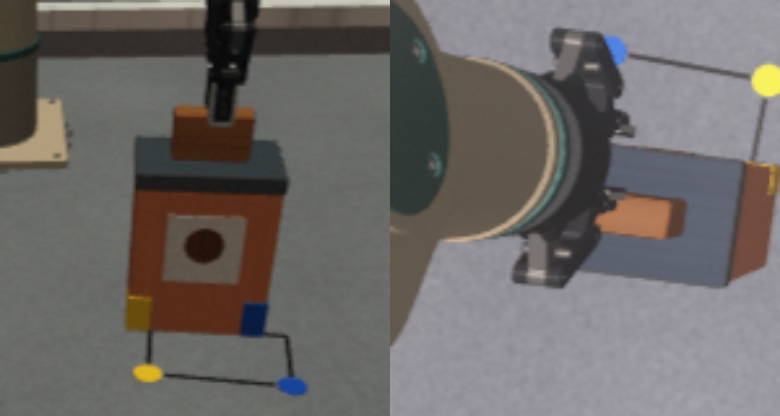

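The canister has not moved: the guards are at the same pixels. The front finger is well ahead of the grip at (222,118) in the crop, so the rear finger seems to have passed over it. I'll measure the fingertip heights from depth.

```bash
python3 -c "
from h import *
for n,box in(('scene',(395,60,435,140)),('top',(290,170,380,290))):
  p,d=viewer.get_image(n)
  m=viewer.camera_model(n);R,t,K=map(np.array,(m['R'],m['t'],m['mtx']))
  v,u=np.mgrid[:400,:640];X=((np.stack([u,v,np.ones_like(u)],-1)@np.linalg.inv(K).T)*d[...,None]-t)@R
  k=(d>0)&(p.max(2)<75)&(abs(X[...,1]-207)<25)&(X[...,2]>190)&(X[...,2]<300)&(X[...,0]>400)&(X[...,0]<520)
  P=X[k];P=P[P[:,2].argsort()]
  print(n,len(P));print(P[:16].round(0).tolist())
  for z in range(195,280,10):
    Q=P[(P[:,2]>=z)&(P[:,2]<z+10)]
    if len(Q):print(z,len(Q),Q[:,0].min().round(),Q[:,0].max().round(),Q[:,1].min().round(),Q[:,1].max().round())
"
```

```text
scene 543
[[449.0, 226.0, 190.0], [444.0, 215.0, 190.0], [444.0, 201.0, 191.0], [444.0, 203.0, 191.0], [444.0, 189.0, 191.0], [444.0, 196.0, 191.0], [445.0, 224.0, 191.0], [445.0, 208.0, 191.0], [445.0, 182.0, 191.0], [445.0, 198.0, 191.0], [446.0, 210.0, 191.0], [446.0, 212.0, 191.0], [446.0, 219.0, 191.0], [446.0, 191.0, 192.0], [447.0, 230.0, 192.0], [447.0, 193.0, 192.0]]
195 85 440.0 451.0 183.0 232.0
205 48 441.0 450.0 183.0 232.0
215 7 448.0 488.0 200.0 213.0
225 47 446.0 494.0 195.0 216.0
235 44 441.0 497.0 196.0 212.0
245 51 444.0 496.0 194.0 214.0
255 45 441.0 497.0 195.0 220.0
265 43 424.0 513.0 191.0 213.0
275 53 422.0 518.0 191.0 214.0
top 459
[[449.0, 205.0, 227.0], [447.0, 199.0, 228.0], [480.0, 196.0, 228.0], [438.0, 204.0, 230.0], [441.0, 204.0, 231.0], [489.0, 199.0, 231.0], [490.0, 198.0, 232.0], [440.0, 203.0, 233.0], [479.0, 196.0, 234.0], [490.0, 199.0, 234.0], [489.0, 199.0, 234.0], [449.0, 205.0, 234.0], [447.0, 198.0, 235.0], [487.0, 199.0, 235.0], [440.0, 204.0, 235.0], [438.0, 204.0, 236.0]]
225 14 438.0 490.0 196.0 205.0
235 19 435.0 492.0 195.0 206.0
245 5 437.0 480.0 195.0 204.0
255 9 430.0 494.0 194.0 205.0
265 66 419.0 510.0 191.0 207.0
275 181 411.0 513.0 190.0 217.0
```

Dark finger surface ends at about z 217 with TCP at 202, so the tips stand about 15 mm back and cleared the grip. I'll raise, go back and come down lower.

>>> arm_command:
  series: [50,0,0,-1.5,0,50,0,-1,-1.5,0,50,0,-2,-1.5,0,50,0,-3.2,-1.5,0,50,0,-3.2,-1.5,0]

```text
clock: 3.73
eef_pos: [428.5, 210.4, 216.5]
tool_rot: [-3.137, 0.001, 1.477]
force: [-0.4, 0.3, -0.1]
width: 42.7
gripper_force: 0.0
```

```bash
python3 -c "
from h import *
plan(433.7,209.5,187,84.2)"
```

```text
t 3.73 pos [428.5 210.4 216.5] psi 84.6 w 42.7 F [-0.4  0.3 -0.1] gf 0.0 -> dx -0.04 dy 0.53 dz 2.95 turn 0.4
```

>>> arm_command:
  series: [50,0,0,0,0,50,0,0,0.8,0,50,0,0,1.6,0,50,0,0,2.4,0,50,0,0,2.9,0]

```text
clock: 4.15
eef_pos: [432.1, 209.6, 186.7]
tool_rot: [-3.14, 0.001, 1.475]
force: [0.0, -0.1, -0.6]
width: 42.9
gripper_force: 0.0
```

>>> arm_command:
  series: [36,0,0,0,0,36,0,0,0,0,36,0,0.4,0,0,36,0,0.8,0,0,36,0,1.2,0,0]

```text
clock: 4.57
eef_pos: [444.6, 209.1, 188.5]
tool_rot: [-3.141, -0.0, 1.475]
force: [-1.8, 0.0, 1.9]
width: 30.8
gripper_force: 0.9
```

```bash
cat >> h.py <<'E'
def look(v=1,f=None):
    p,d=viewer.get_image('scene')
    o={}
    for cn,hue in(('yel',(18,32)),('blu',(105,125))):
        for c in blobs(p,hue,smin=150,amin=8,box=(330,150,500,260)):
            u=cen(c);q=c[:,0].astype(float); lo=q[(q@[ -1 if cn=='yel' else 1,2]).argmax()]+[(-.5 if cn=='yel' else .5),.5]
            print(cn,u.round(1),'area',cv2.contourArea(c),'low corner',lo,'->z0',ray('scene',lo,0)[:2].round(1),cv2.approxPolyDP(c,1.5,True)[:,0].tolist())
    if f:
        q,_=viewer.get_image('top');cv2.imwrite(f,np.hstack([cv2.resize(p[80:240,330:480],None,fx=2.6,fy=2.6),cv2.resize(q[170:330,100:250],None,fx=2.6,fy=2.6)])[:,:,::-1])
E
python3 -c "
from h import *
plan(489.4,204,190,84.2);look()"
```

```text
t 4.57 pos [444.6 209.1 188.5] psi 84.5 w 30.8 F [-1.8  0.   1.9] gf 0.9 -> dx -0.08 dy 4.51 dz -0.15 turn 0.3
yel [382.8 200.2] area 87.5 low corner [378.5 206.5] ->z0 [464.2 141.9] [[379, 192], [379, 206], [386, 206], [387, 195], [381, 195]]
yel [386.3 223.1] area 46.0 low corner [383.5 226.5] ->z0 [548.3 145.5] [[381, 223], [384, 226], [391, 225], [391, 222], [387, 220]]
blu [427.3 202.4] area 78.5 low corner [430.5 208.5] ->z0 [474.5 271.9] [[424, 197], [423, 208], [430, 208], [432, 197]]
blu [442.  228.1] area 44.0 low corner [445.5 231.5] ->z0 [568.5 287.2] [[437, 226], [441, 231], [447, 230], [445, 226]]
```

>>> arm_command:
  series: [36,0,0.4,0,0,36,0,0.8,0,0,36,0,1.2,-0.1,0,36,0,1.6,-0.1,0,36,0,2.0,-0.2,0]

```text
clock: 5.03
eef_pos: [464.9, 207.0, 190.3]
tool_rot: [3.141, 0.0, 1.475]
force: [-1.0, -0.2, -0.6]
width: 30.6
gripper_force: 0.5
```

```bash
python3 -c "
from h import *
plan(489.4,204,190,84.2);look(f='pics/c.png')"
```

```text
t 5.03 pos [464.9 207.  190.3] psi 84.5 w 30.6 F [-1.  -0.2 -0.6] gf 0.5 -> dx -0.06 dy 2.47 dz 0.03 turn 0.3
yel [382.9 200.8] area 80.5 low corner [378.5 206.5] ->z0 [464.2 141.9] [[379, 192], [379, 206], [386, 206], [387, 196], [381, 196]]
yel [386.3 223.1] area 46.0 low corner [383.5 226.5] ->z0 [548.3 145.5] [[381, 223], [384, 226], [391, 225], [391, 222], [387, 220]]
blu [427.6 202.8] area 66.0 low corner [430.5 208.5] ->z0 [474.5 271.9] [[424, 198], [424, 203], [426, 204], [423, 208], [430, 208], [432, 198]]
blu [442.1 228.1] area 43.5 low corner [445.5 231.5] ->z0 [568.5 287.2] [[437, 227], [441, 231], [447, 230], [442, 225]]
```

View pics/c.png

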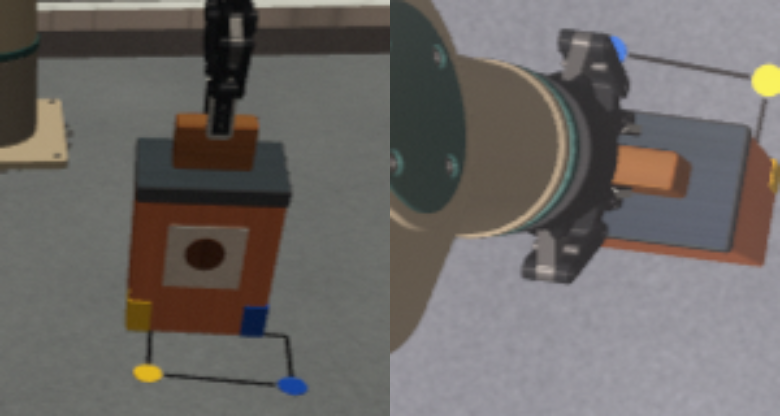

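The canister is tipping on its front edge. The guards' lower corners have not moved, at (378,206) and (430,208) in the full frame, and the lid in the top crop has shifted forward. I'll continue the tip to about 15°.

>>> arm_command:
  series: [36,0,0.5,0,0,36,0,1.0,0,0,36,0,1.5,0,0,36,0,2.0,0,0,36,0,2.4,0,0]

```text
clock: 5.55
eef_pos: [489.3, 204.7, 190.4]
tool_rot: [3.141, -0.0, 1.475]
force: [-0.2, 0.5, 1.1]
width: 30.5
gripper_force: 0.4
```

```bash
cat >> h.py <<'E'
def tilt():
    "lid plane normal from top depth"
    p,d=viewer.get_image('top');m=viewer.camera_model('top');R,t,K=map(np.array,(m['R'],m['t'],m['mtx']))
    v,u=np.mgrid[:400,:640];X=((np.stack([u,v,np.ones_like(u)],-1)@np.linalg.inv(K).T)*d[...,None]-t)@R
    h=cv2.cvtColor(p,cv2.COLOR_RGB2HSV)
    k=(d>0)&(h[...,0]>105)&(h[...,0]<122)&(h[...,1]>25)&(h[...,1]<80)&(X[...,2]>135)&(X[...,2]<200)&(X[...,1]>60)&(X[...,1]<350)&(X[...,0]>380)&(X[...,0]<680)
    P=X[k];
    for _ in range(4):
        A=np.c_[P[:,:2],np.ones(len(P))];c=np.linalg.lstsq(A,P[:,2],rcond=None)[0];r=abs(A@c-P[:,2]);P=P[r<max(2*np.median(r),1.5)]
    n=np.array([-c[0],-c[1],1]);n/=np.linalg.norm(n)
    print('lid pts',len(P),'tilt %.1f deg, heading %.1f'%(np.degrees(np.arccos(n[2])),np.degrees(np.arctan2(n[1],n[0]))),'lid centre~',np.median(P,0).round(0))
E
python3 -c "
from h import *
plan(489.4,204,190,84.2);look();tilt()"
```

```text
t 5.55 pos [489.3 204.7 190.4] psi 84.5 w 30.5 F [-0.2  0.5  1.1] gf 0.4 -> dx -0.06 dy 0.02 dz 0.04 turn 0.3
yel [382.8 201.3] area 72.5 low corner [378.5 206.5] ->z0 [464.2 141.9] [[379, 195], [379, 206], [386, 206], [387, 197]]
yel [386.4 223.1] area 47.0 low corner [383.5 226.5] ->z0 [548.3 145.5] [[381, 223], [384, 226], [392, 224], [387, 220]]
blu [442.  228.1] area 44.0 low corner [445.5 231.5] ->z0 [568.5 287.2] [[437, 226], [441, 231], [447, 230], [445, 226]]
lid pts 1 tilt 21.4 deg, heading -161.7 lid centre~ [447. 148. 185.]
```

```bash
python3 - <<'E'
s=open('h.py').read()
i=s.index("k=(d>0)&(h[...,0]>105)");j=s.index("P=X[k]",i)
s=s[:i]+"q=p.astype(int);k=(d>0)&(q[...,2]-q[...,0]>7)&(q.max(2)<150)&(X[...,2]>135)&(X[...,2]<200)&(X[...,1]>60)&(X[...,1]<350)&(X[...,0]>380)&(X[...,0]<680)\n    "+s[j:]
s=s.replace("smin=150,amin=8,box=(330,150,500,260)","smin=150,vmin=35,amin=8,box=(330,150,500,260)")
open('h.py','w').write(s)
E
python3 -c "
from h import *
look();tilt()"
```

```text
yel [382.8 201.3] area 72.5 low corner [378.5 206.5] ->z0 [464.2 141.9] [[379, 195], [379, 206], [386, 206], [387, 197]]
yel [386.3 223.1] area 46.0 low corner [383.5 226.5] ->z0 [548.3 145.5] [[381, 223], [384, 226], [391, 225], [391, 222], [387, 220]]
blu [427.3 203.7] area 64.0 low corner [430.5 208.5] ->z0 [474.5 271.9] [[425, 199], [423, 208], [430, 208], [432, 199]]
blu [442.  228.1] area 44.0 low corner [445.5 231.5] ->z0 [568.5 287.2] [[437, 226], [441, 231], [447, 230], [445, 226]]
lid pts 875 tilt 14.2 deg, heading -6.4 lid centre~ [458. 168. 180.]
```

>>> arm_command:
  series: [35,0,0,0,0,34,0,0,0,0,33,0,0,0,0,33,0,0,0,0,33,0,0,0,0]

```text
clock: 6.17
eef_pos: [488.1, 204.8, 190.3]
tool_rot: [-3.141, 0.0, 1.475]
force: [-0.9, -0.1, 0.4]
width: 28.3
gripper_force: 0.3
```

```bash
python3 -c "
from h import *
plan(489.4,204,190,84.2);look();tilt()"
```

```text
t 6.17 pos [488.1 204.8 190.3] psi 84.5 w 28.3 F [-0.9 -0.1  0.4] gf 0.3 -> dx -0.06 dy 0.14 dz 0.03 turn 0.3
yel [382.9 201.3] area 73.5 low corner [378.5 206.5] ->z0 [464.2 141.9] [[379, 192], [379, 206], [386, 206], [387, 197], [381, 197]]
yel [386.3 223.1] area 46.0 low corner [383.5 226.5] ->z0 [548.3 145.5] [[381, 223], [384, 226], [391, 225], [391, 222], [387, 220]]
blu [427.3 203.7] area 64.0 low corner [430.5 208.5] ->z0 [474.5 271.9] [[425, 199], [423, 208], [430, 208], [432, 199]]
blu [442.1 228.1] area 43.5 low corner [445.5 231.5] ->z0 [568.5 287.2] [[437, 227], [441, 231], [447, 230], [442, 225]]
lid pts 817 tilt 14.7 deg, heading -5.6 lid centre~ [458. 168. 180.]
```

>>> arm_command:
  series: [33,0.1,0.34,0,-3,33,0.2,0.67,0,-6,33,0.35,1.0,0,-9,33,0.5,1.3,0,-12,33,0.65,1.6,0,-15]

```text
clock: 6.68
eef_pos: [504.6, 209.3, 189.9]
tool_rot: [-3.141, 0.0, 1.739]
force: [-1.2, -0.6, -2.3]
width: 28.2
gripper_force: 3.7
```

```bash
python3 -c "
from h import *
plan(521.3,219.9,190,116.1);look(f='pics/d.png');tilt()"
```

```text
t 6.68 pos [504.6 209.3 189.9] psi 99.6 w 28.2 F [-1.2 -0.6 -2.3] gf 3.7 -> dx 0.76 dy 1.83 dz -0.01 turn -16.5
yel [383.1 202.9] area 79.0 low corner [378.5 207.5] ->z0 [468.7 141.5] [[379, 193], [379, 207], [387, 208], [388, 200], [381, 199]]
yel [386.4 223.2] area 45.0 low corner [383.5 226.5] ->z0 [548.3 145.5] [[381, 223], [384, 226], [391, 225], [391, 222], [387, 220]]
blu [427.7 203.6] area 50.0 low corner [430.5 207.5] ->z0 [470.  272.8] [[425, 200], [423, 207], [430, 207], [432, 200]]
blu [442.  228.1] area 45.0 low corner [445.5 231.5] ->z0 [568.5 287.2] [[437, 226], [441, 231], [447, 230], [445, 226]]
lid pts 18 tilt 17.2 deg, heading -2.2 lid centre~ [458. 259. 186.]
```

View pics/d.png

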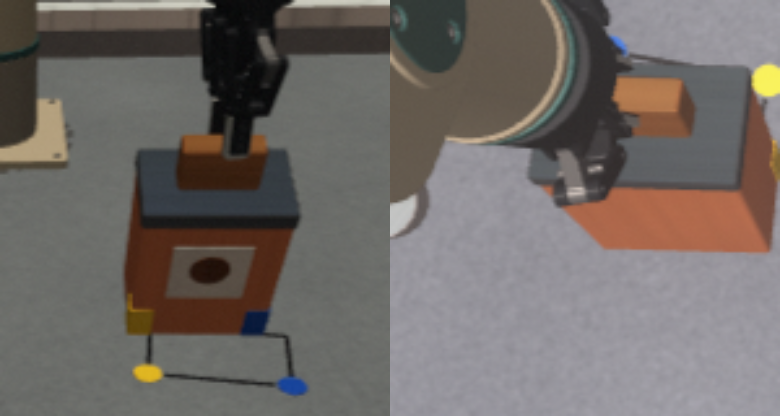

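The crops show the grip twisted inside the fingers. The canister turned only about 4° against the tool's 15° and leaned further, while the corners stayed near (378,207) and (430,207). I'll back the hand off, realign, take up slack with the fingers a little higher, and swing again.

>>> arm_command:
  series: [33,0,-0.4,0,3,33,0,-0.8,-0.1,6,33,0,-1.3,-0.2,9,33,0,-1.8,-0.3,11,33,0,-1.8,-0.3,11]

```text
clock: 7.25
eef_pos: [485.8, 206.8, 193.4]
tool_rot: [-3.14, 0.0, 1.543]
force: [-0.3, 0.1, 0.2]
width: 28.1
gripper_force: 0.4
```

>>> arm_command:
  series: [32.5,0,0,0,0,32,0,0,0,0,31.5,0,0,0,0,31,0,0,0,0,31,0,0,0,0]

```text
clock: 7.67
eef_pos: [487.4, 206.8, 193.3]
tool_rot: [3.141, -0.0, 1.545]
force: [-1.2, 0.3, -0.0]
width: 26.5
gripper_force: 0.4
```

```bash
python3 -c "
from h import *
plan(486.5,206,193,88.5);look();tilt()"
```

```text
t 7.67 pos [487.4 206.8 193.3] psi 88.5 w 26.5 F [-1.2  0.3 -0. ] gf 0.4 -> dx -0.08 dy -0.08 dz 0.03 turn 0.0
yel [382.9 203. ] area 79.5 low corner [379.5 208.5] ->z0 [473.2 143.6] [[379, 193], [379, 207], [387, 208], [388, 199], [382, 199]]
yel [386.4 223.2] area 45.0 low corner [383.5 226.5] ->z0 [548.3 145.5] [[381, 223], [384, 226], [391, 225], [391, 222], [387, 220]]
blu [427.5 203. ] area 56.0 low corner [430.5 207.5] ->z0 [470.  272.8] [[425, 199], [423, 207], [430, 207], [432, 199]]
blu [442.  228.1] area 44.0 low corner [445.5 231.5] ->z0 [568.5 287.2] [[437, 226], [441, 231], [447, 230], [445, 226]]
lid pts 994 tilt 13.8 deg, heading -0.4 lid centre~ [461. 170. 180.]
```

>>> arm_command:
  series: [30.5,0.05,0.2,0,-3,30.5,0.1,0.4,0,-6,30.5,0.15,0.6,0,-8,30.5,0.25,0.8,0,-10,30.5,0.3,1.0,0,-12]

```text
clock: 8.18
eef_pos: [497.0, 209.5, 193.0]
tool_rot: [-3.141, -0.0, 1.756]
force: [0.1, 0.3, -1.5]
width: 26.0
gripper_force: 5.9
```

```bash
python3 -c "
from h import *
plan(518.9,218.5,193,116.2);look();tilt()"
```

```text
t 8.18 pos [497.  209.5 193. ] psi 100.6 w 26.0 F [ 0.1  0.3 -1.5] gf 5.9 -> dx 0.49 dy 2.32 dz 0.00 turn -15.6
yel [382.9 203.4] area 77.0 low corner [378.5 208.5] ->z0 [473.2 141. ] [[379, 195], [379, 208], [387, 208], [388, 200], [382, 200]]
yel [386.4 223.2] area 45.0 low corner [383.5 226.5] ->z0 [548.3 145.5] [[381, 223], [384, 226], [391, 225], [391, 222], [387, 220]]
blu [427.4 203. ] area 54.0 low corner [430.5 207.5] ->z0 [470.  272.8] [[425, 199], [423, 207], [430, 207], [432, 199]]
blu [442.  228.1] area 45.0 low corner [445.5 231.5] ->z0 [568.5 287.2] [[437, 226], [441, 231], [447, 230], [445, 226]]
lid pts 130 tilt 16.6 deg, heading 2.0 lid centre~ [473. 177. 181.]
```

>>> arm_command:
  series: [30,0,-0.2,0,0,29.5,0,-0.4,0,0,29,0,-0.4,0,0,29,0,-0.4,0,0,29,0,-0.4,0,0]

```text
clock: 8.7
eef_pos: [493.2, 209.1, 193.4]
tool_rot: [3.141, -0.0, 1.755]
force: [-0.9, 1.2, -0.6]
width: 25.1
gripper_force: 11.2
```

```bash
python3 -c "
from h import *
plan(518.9,218.5,193,116.2);look();tilt()"
```

```text
t 8.7 pos [493.2 209.1 193.4] psi 100.5 w 25.1 F [-0.9  1.2 -0.6] gf 11.2 -> dx 0.46 dy 2.70 dz 0.04 turn -15.7
yel [382.8 203.7] area 89.5 low corner [379.5 209.5] ->z0 [477.6 143.1] [[379, 194], [379, 208], [387, 209], [388, 200], [382, 200]]
yel [386.4 223.2] area 45.0 low corner [383.5 226.5] ->z0 [548.3 145.5] [[381, 223], [384, 226], [391, 225], [391, 222], [387, 220]]
blu [427.3 202.5] area 61.0 low corner [429.5 207.5] ->z0 [470.  270.3] [[432, 198], [426, 198], [423, 207], [429, 207]]
blu [442.  228.1] area 44.0 low corner [445.5 231.5] ->z0 [568.5 287.2] [[437, 226], [441, 231], [447, 230], [445, 226]]
lid pts 421 tilt 15.7 deg, heading 2.5 lid centre~ [486. 171. 175.]
```

>>> arm_command:
  series: [28.5,0,0.1,0,0,28,0.0,0.2,0,0,27.5,0,0.3,0,0,27,0,0.4,0,0,27,0,0.4,0,0]

```text
clock: 9.22
eef_pos: [497.1, 209.3, 193.1]
tool_rot: [-3.141, 0.0, 1.754]
force: [-0.1, 1.3, -1.1]
width: 23.5
gripper_force: 25.1
```

```bash
python3 -c "
from h import *
plan(518.9,218.5,193,116.2);look(f='pics/e.png');tilt()"
```

```text
t 9.22 pos [497.1 209.3 193.1] psi 100.5 w 23.5 F [-0.1  1.3 -1.1] gf 25.1 -> dx 0.51 dy 2.31 dz 0.01 turn -15.7
yel [382.9 203.8] area 88.0 low corner [379.5 209.5] ->z0 [477.6 143.1] [[379, 195], [379, 208], [387, 209], [389, 200], [382, 200]]
yel [386.3 223.1] area 46.0 low corner [383.5 226.5] ->z0 [548.3 145.5] [[381, 223], [384, 226], [391, 225], [391, 222], [387, 220]]
blu [427.3 202.5] area 61.0 low corner [429.5 207.5] ->z0 [470.  270.3] [[432, 198], [426, 198], [423, 207], [429, 207]]
blu [442.  228.1] area 45.0 low corner [445.5 231.5] ->z0 [568.5 287.2] [[437, 226], [441, 231], [447, 230], [445, 226]]
lid pts 125 tilt 16.2 deg, heading 2.7 lid centre~ [473. 182. 181.]
```

View pics/e.png

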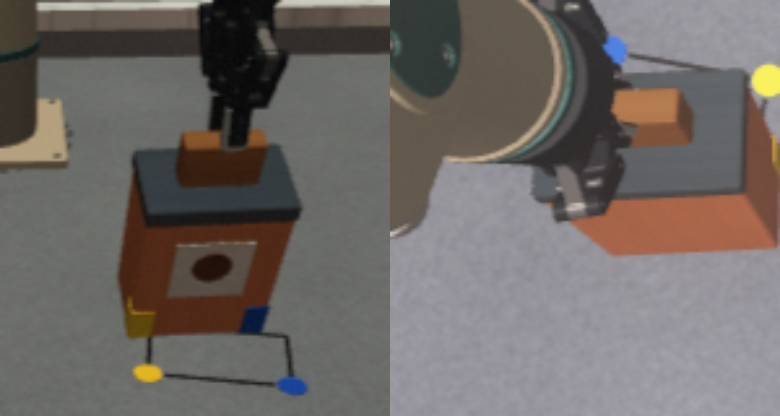

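The picture shows a yaw near +3° and a tilt near 16°. The yellow corner is at about (379,208) in the full frame. I'll keep turning with the firmer squeeze.

>>> arm_command:
  series: [26.5,0,0.1,0,-2,26,0,0.2,0,-4,26,0,0.3,0,-6,26,0,0.4,0,-8,26,0,0.5,0,-10]

```text
clock: 9.78
eef_pos: [502.2, 210.1, 193.3]
tool_rot: [3.142, 0.0, 1.931]
force: [0.7, 0.2, 1.3]
width: 21.8
gripper_force: 0.0
```

```bash
python3 -c "
from h import *
plan(510.4,214.7,193,116.2);look();tilt()"
```

```text
t 9.78 pos [502.2 210.1 193.3] psi 110.6 w 21.8 F [0.7 0.2 1.3] gf 0.0 -> dx 0.14 dy 0.93 dz 0.03 turn -5.6
yel [382.3 204.2] area 89.5 low corner [379.5 210.5] ->z0 [482.  142.7] [[379, 196], [377, 201], [379, 209], [387, 209], [389, 201], [383, 202]]
yel [386.4 223.2] area 45.0 low corner [383.5 226.5] ->z0 [548.3 145.5] [[381, 223], [384, 226], [391, 225], [391, 222], [387, 220]]
blu [442.1 228.1] area 43.5 low corner [445.5 231.5] ->z0 [568.5 287.2] [[437, 227], [441, 231], [447, 230], [442, 225]]
blu [425.1 199.5] area 40.0 low corner [426.5 203.5] ->z0 [451.9 266.4] [[430, 195], [424, 196], [421, 203], [426, 203]]
lid pts 6 tilt 54.5 deg, heading 15.2 lid centre~ [441. 254. 189.]
```

```bash
python3 -c "
from h import *
plan(510.4,214.7,193,116.2);look(f='pics/f.png')"
```

```text
t 9.88 pos [502.7 209.9 193.5] psi 110.5 w 22.0 F [ 0.7 -0.6 -0. ] gf 0.2 -> dx 0.18 dy 0.89 dz 0.05 turn -5.7
yel [382.3 204.1] area 91.5 low corner [379.5 210.5] ->z0 [482.  142.7] [[379, 196], [377, 201], [379, 209], [387, 209], [389, 201], [382, 201]]
yel [386.3 223.1] area 46.0 low corner [383.5 226.5] ->z0 [548.3 145.5] [[381, 223], [384, 226], [391, 225], [391, 222], [387, 220]]
blu [442.  228.1] area 44.0 low corner [445.5 231.5] ->z0 [568.5 287.2] [[437, 226], [441, 231], [447, 230], [445, 226]]
blu [425.2 199.4] area 41.0 low corner [426.5 203.5] ->z0 [451.9 266.4] [[430, 195], [424, 196], [421, 203], [426, 203]]
```

View pics/f.png

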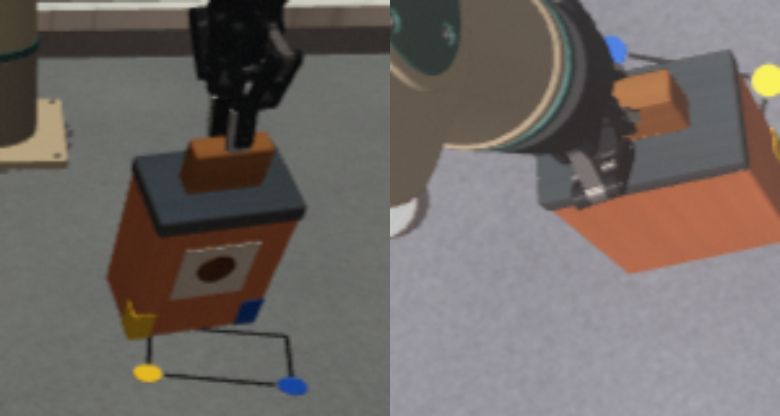

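The canister is still held and yawed about +13°. The guards' low corners are at (379,210) yellow and (426,203) blue, and the blue corner has drifted about 20 mm back. The lean is large, about 20°, so I'll lower the fingers to limit it, which also nudges the foot forward.

>>> arm_command:
  series: [28,0,0,0.2,-1,28,0,0,0.4,-2,28,0,0,0.6,-3,28,0,0,0.8,-4,28,0,0,0.8,-5]

```text
clock: 10.4
eef_pos: [509.3, 211.6, 189.7]
tool_rot: [3.126, 0.002, 2.015]
force: [4.1, 0.5, 19.2]
width: 24.1
gripper_force: 13.0
```

```bash
cat >> h.py <<'E'
def pose(Y,B):
    Y,B=np.array(Y,float),np.array(B,float);m=(Y+B)/2;d=B-Y;yaw=np.arctan2(-d[0],d[1]);h=np.array(monitor.read_state()['eef_pos'])[:2]-m
    f=h@[np.cos(yaw),np.sin(yaw)]; s=h@[-np.sin(yaw),np.cos(yaw)]
    print('len %.0f yaw %.1f mid'%(np.hypot(*d),np.degrees(yaw)),m.round(1),'hand fwd %.1f side %.1f'%(f,s),'tilt~%.1f'%np.degrees(np.arcsin((f)/209)+np.arctan2(40,205)),'Y-My',(Y-[535.8,154.3]).round(1),'B-B0',(B-[474.5,272]).round(1),'B-Mb',(B-[556.3,282.8]).round(1))
def cor():
    "lowest guard corners in the scene view, on the counter"
    p,d=viewer.get_image('scene');o=[]
    for cn,hue,s in(('yel',(18,32),-1),('blu',(105,125),1)):
        cs=[c for c in blobs(p,hue,smin=150,vmin=35,amin=8,box=(330,150,500,260)) if cv2.boundingRect(c)[3]>8 or cv2.contourArea(c)>60 or cen(c)[1]<215]
        for c in cs:
            q=c[:,0].astype(float);w=q@[s*.5,2];lo=q[w>w.max()-1].mean(0)+[s*.5,.5];o.append((cn,lo,ray('scene',lo,0)[:2].round(1)))
            print(cn,cen(c).round(1),cv2.contourArea(c),lo,o[-1][2],cv2.approxPolyDP(c,1.5,True)[:,0].tolist())
    Y=[a for a in o if a[0]=='yel'];B=[a for a in o if a[0]=='blu']
    if Y and B: pose(Y[0][2],B[0][2])
E
python3 -c "
from h import *
plan(519.5,218.9,185,120);cor();tilt()"
```

```text
t 10.4 pos [509.3 211.6 189.7] psi 115.5 w 24.1 F [ 4.1  0.5 19.2] gf 13.0 -> dx 0.22 dy 1.23 dz 0.47 turn -4.5
yel [382.4 204.4] 87.0 [379.5 210.5] [482.  142.7] [[379, 196], [377, 202], [379, 209], [387, 209], [389, 202], [383, 202]]
blu [425.4 199.6] 39.0 [426.  203.5] [451.9 265.1] [[430, 196], [424, 197], [421, 203], [426, 203]]
len 126 yaw 13.8 mid [467.  203.9] hand fwd 42.8 side -2.6 tilt~22.9 Y-My [-53.8 -11.6] B-B0 [-22.6  -6.9] B-Mb [-104.4  -17.7]
lid pts 9 tilt 45.9 deg, heading 15.8 lid centre~ [448. 249. 187.]
```

```bash
cat >> h.py <<'E'
def face():
    "front face plane from the scene view -> yaw, tilt; grip top ridge"
    p,d=viewer.get_image('scene');m=viewer.camera_model('scene');R,t,K=map(np.array,(m['R'],m['t'],m['mtx']))
    v,u=np.mgrid[:400,:640];X=((np.stack([u,v,np.ones_like(u)],-1)@np.linalg.inv(K).T)*d[...,None]-t)@R
    h=cv2.cvtColor(p,cv2.COLOR_RGB2HSV);k=(d>0)&(h[...,0]<16)&(h[...,1]>130)&(u>330)&(u<500)&(v>90)&(v<250)&(X[...,0]<650)
    a=k&(X[...,2]>15)&(X[...,2]<140);P=X[a];rng=np.random.default_rng(0);best=None
    for _ in range(200):
        s=P[rng.choice(len(P),3,False)];n=np.cross(s[1]-s[0],s[2]-s[0]);L=np.linalg.norm(n)
        if L<500: continue
        n/=L;n*=np.sign(n[0]);r=abs((P-s[0])@n)<2
        if n[0]>.7 and (best is None or r.sum()>best.sum()): best=r
    Q=P[best];c=Q.mean(0);n=np.linalg.svd(Q-c)[2][2];n*=np.sign(n[0])
    print('face n',best.sum(),'yaw %.1f tilt %.1f'%(np.degrees(np.arctan2(n[1],n[0])),np.degrees(-np.arcsin(n[2]))),'face foot at c: x=%.1f y=%.1f'%((c[0]+n[2]*c[2]/np.hypot(n[0],n[1])*n[0]/np.hypot(n[0],n[1])),(c[1]+n[2]*c[2]/np.hypot(n[0],n[1])*n[1]/np.hypot(n[0],n[1]))))
    g=X[k&(X[...,2]>190)&(X[...,2]<235)]
    if len(g): print('grip pts',len(g),'z',np.percentile(g[:,2],[5,95]).round(0),'x',np.percentile(g[:,0],[5,95]).round(0),'y',np.percentile(g[:,1],[5,95]).round(0))
E
python3 -c "
from h import *
face()
I=np.load('pics/scene0.npz')"
```

```text
face n 1002 yaw 13.3 tilt 22.3 face foot at c: x=469.1 y=200.8
grip pts 387 z [191. 217.] x [504. 527.] y [180. 243.]
```

The front-face fit gives yaw 13.3° and tilt 22.3°. Geometry says the tips hold only the last 2 mm or so of the grip, and the 19 N upward means a finger is pressing on its top edge. I'll open slightly, ease back to reduce the lean, and then go deeper.

>>> arm_command:
  series: [38,0,0,0,0,38,0,0,0,0,38,0,-0.4,0,0,38,0,-0.8,0,0,38,0,-1.2,0,0]

```text
clock: 10.97
eef_pos: [499.2, 207.9, 190.2]
tool_rot: [3.123, 0.001, 2.016]
force: [5.3, 3.3, 24.3]
width: 32.3
gripper_force: 12.1
```

```bash
python3 -c "
from h import *
plan(519.5,218.9,180,120);cor();face()"
```

```text
t 10.97 pos [499.2 207.9 190.2] psi 115.5 w 32.3 F [ 5.3  3.3 24.3] gf 12.1 -> dx 0.12 dy 2.30 dz 1.02 turn -4.5
yel [382.3 204.2] 89.5 [379.5 210.5] [482.  142.7] [[379, 196], [377, 201], [379, 209], [387, 209], [389, 201], [383, 202]]
blu [425.1 199.5] 40.0 [426.  203.5] [451.9 265.1] [[430, 195], [424, 196], [421, 203], [426, 203]]
len 126 yaw 13.8 mid [467.  203.9] hand fwd 31.6 side -3.7 tilt~19.7 Y-My [-53.8 -11.6] B-B0 [-22.6  -6.9] B-Mb [-104.4  -17.7]
face n 991 yaw 13.1 tilt 20.2 face foot at c: x=469.5 y=200.5
grip pts 396 z [192. 218.] x [497. 520.] y [178. 241.]
```

>>> arm_command:
  series: [44,0,0.1,-0.2,0,47,0,0.2,-0.2,0,47,0,0.2,-0.2,0,47,0,0.2,0,0,47,0,0.2,0.2,0]

```text
clock: 11.48
eef_pos: [501.0, 208.2, 187.9]
tool_rot: [3.124, 0.002, 2.016]
force: [7.3, 0.1, 24.7]
width: 40.2
gripper_force: 12.7
```

```bash
python3 -c "
from h import *
plan(519.5,218.9,180,120);cor();face()"
```

```text
t 11.48 pos [501.  208.2 187.9] psi 115.5 w 40.2 F [ 7.3  0.1 24.7] gf 12.7 -> dx 0.17 dy 2.13 dz 0.79 turn -4.5
yel [382.4 204.2] 88.5 [379.  209.5] [477.6 141.9] [[379, 196], [377, 201], [379, 209], [387, 209], [389, 201], [383, 202]]
blu [425.3 199.6] 39.0 [426.  203.5] [451.9 265.1] [[430, 196], [425, 196], [421, 203], [426, 203]]
len 126 yaw 11.8 mid [464.8 203.5] hand fwd 36.8 side -2.9 tilt~21.2 Y-My [-58.2 -12.4] B-B0 [-22.6  -6.9] B-Mb [-104.4  -17.7]
face n 1009 yaw 13.1 tilt 21.9 face foot at c: x=469.4 y=200.4
grip pts 371 z [192. 217.] x [504. 526.] y [179. 243.]
```

>>> arm_command:
  series: [47,0,0,-0.3,0,47,0,0,-0.6,0,47,0,0,-0.7,0,47,0,0,-0.7,0,47,0,0,-0.4,0]

```text
clock: 12.0
eef_pos: [492.6, 206.0, 187.1]
tool_rot: [-3.141, -0.0, 2.017]
force: [0.2, -0.3, 0.2]
width: 40.4
gripper_force: 0.3
```

```bash
python3 -c "
from h import *
plan(519.5,218.9,180,120);cor();face()"
```

```text
t 12.0 pos [492.6 206.  187.1] psi 115.5 w 40.4 F [ 0.2 -0.3  0.2] gf 0.3 -> dx 0.00 dy 2.99 dz 0.71 turn -4.5
yel [382.3 203.7] 97.5 [379.  209.5] [477.6 141.9] [[378, 195], [377, 205], [379, 209], [387, 209], [389, 200], [382, 201]]
blu [425.  198.8] 46.5 [426.  203.5] [451.9 265.1] [[430, 194], [423, 195], [421, 203], [426, 203]]
len 126 yaw 11.8 mid [464.8 203.5] hand fwd 27.3 side -3.3 tilt~18.5 Y-My [-58.2 -12.4] B-B0 [-22.6  -6.9] B-Mb [-104.4  -17.7]
face n 1024 yaw 13.1 tilt 15.9 face foot at c: x=469.4 y=200.2
grip pts 354 z [192. 220.] x [483. 505.] y [174. 238.]
```

>>> arm_command:
  series: [47,0,0,0.4,2,43,0.05,-0.2,0.8,4,39,0.1,-0.35,0.9,6,36,0.15,-0.5,0.9,8,36,0.15,-0.5,0.9,8]

```text
clock: 12.52
eef_pos: [486.9, 204.8, 177.5]
tool_rot: [-3.139, 0.001, 1.876]
force: [-0.7, -0.9, -1.2]
width: 30.9
gripper_force: 0.3
```

```bash
python3 -c "
from h import *
plan(519.5,218.9,180,120);cor();face()"
```

```text
t 12.52 pos [486.9 204.8 177.5] psi 107.5 w 30.9 F [-0.7 -0.9 -1.2] gf 0.3 -> dx 0.36 dy 3.53 dz -0.25 turn -12.5
yel [382.2 203.7] 98.5 [379.  209.5] [477.6 141.9] [[378, 195], [377, 205], [379, 209], [387, 209], [389, 200], [382, 201]]
blu [425. 199.] 47.5 [426.  203.5] [451.9 265.1] [[430, 194], [423, 195], [421, 203], [426, 203]]
len 126 yaw 11.8 mid [464.8 203.5] hand fwd 22.4 side -3.1 tilt~17.2 Y-My [-58.2 -12.4] B-B0 [-22.6  -6.9] B-Mb [-104.4  -17.7]
face n 1017 yaw 13.2 tilt 16.5 face foot at c: x=468.8 y=201.9
grip pts 340 z [191. 220.] x [481. 507.] y [174. 239.]
```

>>> arm_command:
  series: [35,0,0.2,0,-1,34,0,0.4,0,-2,34,0,0.7,0,-4,34,0,1.0,0,-6,34,0,1.3,0,-8]

```text
clock: 13.03
eef_pos: [498.2, 208.9, 177.3]
tool_rot: [-3.136, -0.001, 2.019]
force: [-2.7, 0.2, -3.0]
width: 29.3
gripper_force: 19.6
```

```bash
python3 -c "
from h import *
plan(519.5,218.9,180,120);cor();face()"
```

```text
t 13.03 pos [498.2 208.9 177.3] psi 115.7 w 29.3 F [-2.7  0.2 -3. ] gf 19.6 -> dx -0.02 dy 2.35 dz -0.27 turn -4.3
yel [382.6 205.4] 97.0 [380.  211.5] [486.4 143.5] [[379, 197], [377, 203], [379, 210], [387, 210], [390, 202], [384, 203]]
blu [423.2 197. ] 33.0 [422.16666667 201.16666667] [441.  257.3] [[427, 193], [422, 194], [419, 201], [424, 200]]
len 123 yaw 21.7 mid [463.7 200.4] hand fwd 35.9 side -5.1 tilt~20.9 Y-My [-49.4 -10.8] B-B0 [-33.5 -14.7] B-Mb [-115.3  -25.5]
face n 897 yaw 22.3 tilt 20.1 face foot at c: x=468.8 y=196.8
grip pts 308 z [193. 219.] x [491. 522.] y [178. 242.]
```

>>> arm_command:
  series: [33,0,0.2,0,0,32,0,0.4,0,0,31,0,0.6,0,-1,30,0,0.8,0,-2,30,0,0.8,0,-2]

```text
clock: 13.55
eef_pos: [508.3, 212.8, 178.3]
tool_rot: [3.14, 0.0, 2.053]
force: [-1.6, -0.9, -3.7]
width: 26.8
gripper_force: 53.3
```

```bash
python3 -c "
from h import *
plan(519.5,218.9,180,120);cor();face()"
```

```text
t 13.55 pos [508.3 212.8 178.3] psi 117.6 w 26.8 F [-1.6 -0.9 -3.7] gf 53.3 -> dx 0.02 dy 1.27 dz -0.17 turn -2.4
yel [385.2 209.8] 106.0 [383.  216.5] [507.8 148.7] [[382, 202], [379, 210], [383, 216], [386, 216], [391, 212], [393, 206], [386, 207]]
blu [425.4 200.2] 34.5 [423.16666667 205.16666667] [459.4 256.4] [[430, 196], [425, 197], [421, 205], [425, 204]]
len 118 yaw 24.2 mid [483.6 202.5] hand fwd 26.7 side -0.8 tilt~18.4 Y-My [-28.   -5.6] B-B0 [-15.1 -15.6] B-Mb [-96.9 -26.4]
face n 879 yaw 24.2 tilt 18.0 face foot at c: x=486.6 y=201.6
grip pts 327 z [192. 220.] x [500. 531.] y [182. 245.]
```

>>> arm_command:
  series: [30,-0.15,0.5,0,0,29.5,-0.3,1.0,0,-1,29,-0.45,1.5,0,-1,29,-0.55,1.9,0,-2,29,-0.55,1.9,0,-2]

```text
clock: 14.07
eef_pos: [528.6, 216.9, 178.4]
tool_rot: [3.14, 0.0, 2.087]
force: [-2.6, -0.7, -2.6]
width: 26.9
gripper_force: 54.2
```

```bash
python3 -c "
from h import *
plan(533,218,180,120);cor();face()"
```

```text
t 14.07 pos [528.6 216.9 178.4] psi 119.6 w 26.9 F [-2.6 -0.7 -2.6] gf 54.2 -> dx -0.12 dy 0.44 dz -0.16 turn -0.4
yel [387.7 217.4] 159.5 [384.  226.5] [548.3 146.6] [[384, 207], [382, 213], [384, 220], [381, 223], [384, 226], [389, 226], [397, 211], [390, 213]]
blu [428.5 204.5] 32.0 [427.16666667 209.16666667] [477.3 263. ] [[433, 200], [428, 201], [424, 209], [429, 208]]
len 136 yaw 31.4 mid [512.8 204.8] hand fwd 19.3 side 2.3 tilt~16.3 Y-My [12.5 -7.7] B-B0 [ 2.8 -9. ] B-Mb [-79.  -19.8]
face n 889 yaw 26.2 tilt 17.4 face foot at c: x=508.7 y=204.1
grip pts 333 z [192. 220.] x [520. 550.] y [186. 249.]
```

The yellow corner is close to the yellow dot: the guard blob now merges with the dot around (384,221). The blue guard is back at its starting pixel, about (429,208), and tilt is 17°. Now I'll swing about the yellow corner.

>>> arm_command:
  series: [29,-0.1,0.25,0,3,29,-0.25,0.5,0,6,29,-0.4,0.75,0,9,29,-0.55,1.0,0,11,29,-0.7,1.2,0,13]

```text
clock: 14.58
eef_pos: [540.1, 216.2, 178.9]
tool_rot: [-3.14, -0.0, 1.858]
force: [-3.8, -1.2, 2.4]
width: 26.2
gripper_force: 58.4
```

```bash
python3 -c "
from h import *
plan(533,218,180,120);cor();face()"
```

```text
t 14.58 pos [540.1 216.2 178.9] psi 106.5 w 26.2 F [-3.8 -1.2  2.4] gf 58.4 -> dx 0.38 dy -0.63 dz -0.11 turn -13.5
yel [388.  217.9] 149.5 [384.  226.5] [548.3 146.6] [[385, 207], [383, 212], [384, 220], [381, 223], [384, 226], [389, 226], [396, 212], [389, 213]]
blu [432.8 209.8] 46.0 [432.16666667 214.16666667] [499.  270.9] [[438, 205], [432, 206], [428, 214], [434, 213]]
len 134 yaw 21.6 mid [523.6 208.8] hand fwd 18.5 side 0.6 tilt~16.1 Y-My [12.5 -7.7] B-B0 [24.5 -1.1] B-Mb [-57.3 -11.9]
face n 1088 yaw 14.4 tilt 17.3 face foot at c: x=518.8 y=210.2
grip pts 364 z [192. 220.] x [535. 561.] y [185. 250.]
```

>>> arm_command:
  series: [29,-0.05,0.35,0,3,29,-0.15,0.7,0,6,29,-0.3,1.0,0,8,29,-0.4,1.3,0,10,29,-0.5,1.55,0,12]

```text
clock: 15.1
eef_pos: [554.9, 215.5, 178.4]
tool_rot: [-3.137, 0.001, 1.65]
force: [-6.9, -1.4, 4.1]
width: 26.3
gripper_force: 65.4
```

```bash
sed -i "s/w=q@\[s\*.5,2\];lo=q\[w>w.max()-1\].mean(0)+\[s\*.5,.5\]/w=q@[s*1.,1.3];lo=q[w>w.max()-.5].mean(0)+[s*.5,.5]/" h.py; python3 -c "
from h import *
plan(533,218,180,120);cor();face()"
```

```text
t 15.1 pos [554.9 215.5 178.4] psi 94.6 w 26.3 F [-6.9 -1.4  4.1] gf 65.4 -> dx 0.43 dy -2.16 dz -0.16 turn -25.4
yel [388.5 218.5] 134.5 [383. 226.] [546.3 144.5] [[386, 207], [385, 219], [381, 223], [384, 226], [389, 226], [394, 221], [396, 213], [389, 213]]
blu [436.7 215.1] 57.0 [440.5 218.5] [517.3 287.3] [[442, 211], [434, 212], [432, 219], [440, 218]]
len 146 yaw 11.5 mid [531.8 215.9] hand fwd 23.0 side -5.2 tilt~17.3 Y-My [10.5 -9.8] B-B0 [42.8 15.3] B-Mb [-39.    4.5]
face n 1215 yaw 2.6 tilt 18.3 face foot at c: x=528.7 y=215.3
grip pts 368 z [191. 219.] x [551. 570.] y [184. 248.]
```

>>> arm_command:
  series: [28.5,-0.1,0.35,0,3,28,-0.2,0.7,0,6,28,-0.3,1.0,0,8,28,-0.35,1.3,0,10,28,-0.4,1.55,0,12]

```text
clock: 15.62
eef_pos: [569.3, 212.9, 178.1]
tool_rot: [-3.134, 0.002, 1.442]
force: [-7.3, -1.3, 4.5]
width: 26.0
gripper_force: 69.2
```

```bash
python3 -c "
from h import *
plan(533,218,180,120);cor();look(f='pics/g.png');face()"
```

```text
t 15.62 pos [569.3 212.9 178.1] psi 82.6 w 26.0 F [-7.3 -1.3  4.5] gf 69.2 -> dx 0.04 dy -3.66 dz -0.19 turn -37.4
yel [389.6 219.3] 125.0 [383. 226.] [546.3 144.5] [[397, 214], [389, 213], [387, 210], [387, 219], [381, 223], [384, 226], [391, 225], [392, 222], [396, 221]]
blu [440.3 224.2] 110.0 [447.5 230.5] [564.7 292.7] [[436, 217], [434, 225], [441, 231], [447, 230], [443, 225], [444, 218]]
len 149 yaw -7.1 mid [555.5 218.6] hand fwd 14.9 side -4.0 tilt~15.1 Y-My [10.5 -9.8] B-B0 [90.2 20.7] B-Mb [8.4 9.9]
yel [389.6 219.3] area 127.5 low corner [383.5 226.5] ->z0 [548.3 145.5] [[397, 214], [389, 213], [387, 210], [387, 219], [381, 223], [384, 226], [391, 225], [392, 222], [396, 221]]
blu [440.4 224.4] area 108.5 low corner [445.5 231.5] ->z0 [568.5 287.2] [[436, 218], [434, 225], [441, 231], [447, 230], [443, 225], [445, 218]]
face n 1279 yaw -9.3 tilt 19.0 face foot at c: x=541.5 y=220.1
grip pts 365 z [192. 219.] x [564. 587.] y [183. 245.]
```

View pics/g.png

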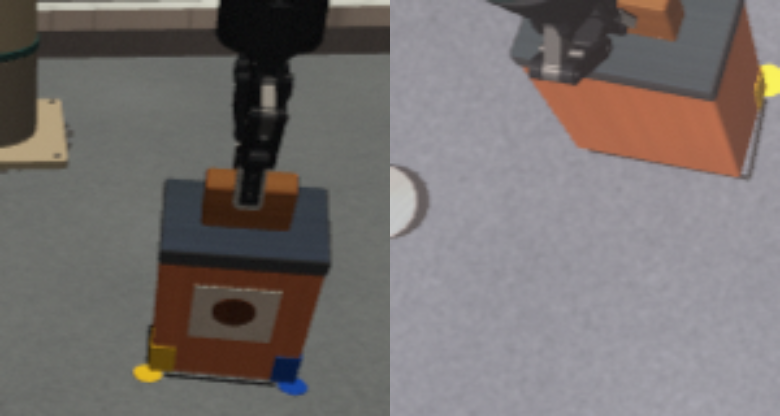

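Both front corners are now near their dots. In the crop the yellow corner is at about (152,370) against its dot at (148,373), and the blue corner at about (297,382) against its dot at (293,387). Yaw is −9.3° and the offset is roughly 5 mm back and 5 mm toward +y. I'll nudge it, then ease it down.

>>> arm_command:
  series: [28,-0.1,0.2,0,0,28,-0.2,0.4,0,0,28,-0.3,0.6,0,0,28,-0.3,0.7,0,0,28,-0.3,0.7,0,0]

```text
clock: 16.23
eef_pos: [576.1, 210.8, 178.2]
tool_rot: [-3.135, -0.001, 1.442]
force: [-7.5, 1.1, 3.7]
width: 26.0
gripper_force: 68.9
```

```bash
python3 -c "
from h import *
plan(533,218,180,120);look();face()"
```

```text
t 16.23 pos [576.1 210.8 178.2] psi 82.6 w 26.0 F [-7.5  1.1  3.7] gf 68.9 -> dx 0.16 dy -4.37 dz -0.18 turn -37.4
yel [389.6 220.3] area 118.5 low corner [383.5 226.5] ->z0 [548.3 145.5] [[388, 209], [387, 219], [381, 223], [384, 226], [396, 224], [396, 216], [389, 215]]
blu [440.6 225.3] area 98.5 low corner [445.5 231.5] ->z0 [568.5 287.2] [[437, 219], [434, 227], [441, 231], [447, 230], [444, 225], [445, 220]]
face n 1336 yaw -9.6 tilt 18.8 face foot at c: x=548.7 y=218.6
grip pts 377 z [192. 219.] x [570. 593.] y [180. 243.]
```

>>> arm_command:
  series: [36,0,0,0,0,40,0,-0.2,0,0,40,0,-0.6,0,0,40,0,-1.1,0,0,40,0,-1.6,0,0]

```text
clock: 16.75
eef_pos: [563.6, 211.7, 178.7]
tool_rot: [3.14, -0.001, 1.44]
force: [-1.4, 0.6, 1.6]
width: 33.8
gripper_force: 0.5
```

```bash
python3 -c "
from h import *
plan(533,218,180,120);look();face()"
```

```text
t 16.75 pos [563.6 211.7 178.7] psi 82.5 w 33.8 F [-1.4  0.6  1.6] gf 0.5 -> dx 0.22 dy -3.12 dz -0.13 turn -37.5
yel [389.7 220.1] area 124.5 low corner [383.5 226.5] ->z0 [548.3 145.5] [[388, 210], [387, 219], [381, 223], [384, 226], [396, 223], [396, 215], [389, 214]]
blu [440.6 224.9] area 105.5 low corner [445.5 231.5] ->z0 [568.5 287.2] [[436, 219], [434, 227], [441, 231], [447, 230], [444, 225], [445, 219]]
face n 1359 yaw -9.7 tilt 13.8 face foot at c: x=550.2 y=218.7
grip pts 378 z [192. 220.] x [553. 577.] y [183. 246.]
```

>>> arm_command:
  series: [40,0,-0.5,0,0,40,0,-1.0,0,0,40,0,-1.5,0,0,40,0,-2.0,0,0,40,0,-2.5,0,0]

```text
clock: 17.27
eef_pos: [537.8, 214.7, 178.1]
tool_rot: [-3.141, 0.0, 1.44]
force: [-0.9, 1.9, -0.0]
width: 34.2
gripper_force: 0.5
```

>>> arm_command:
  series: [40,0,-0.5,0,0,40,0,-1.0,0,0,40,0,-1.5,0,0,40,0,-2.0,0,0,44,0,-2.4,0,0]

```text
clock: 17.68
eef_pos: [514.5, 217.8, 178.3]
tool_rot: [3.141, 0.0, 1.44]
force: [0.4, -0.3, 0.7]
width: 37.8
gripper_force: 0.0
```

```bash
python3 -c "
from h import *
plan(533,218,180,120);look();face()"
```

```text
t 17.68 pos [514.5 217.8 178.3] psi 82.5 w 37.8 F [ 0.4 -0.3  0.7] gf 0.0 -> dx 0.26 dy 1.84 dz -0.17 turn -37.5
yel [390.1 218.8] area 150.0 low corner [383.5 226.5] ->z0 [548.3 145.5] [[397, 212], [387, 210], [387, 219], [381, 223], [384, 226], [395, 224]]
blu [440.4 223.4] area 128.0 low corner [445.5 231.5] ->z0 [568.5 287.2] [[436, 216], [434, 227], [441, 231], [447, 230], [443, 225], [445, 216]]
face n 1401 yaw -9.6 tilt -0.2 face foot at c: x=550.9 y=219.0
grip pts 317 z [191. 216.] x [505. 529.] y [192. 254.]
```

>>> arm_command:
  series: [50,0,-0.2,0,0,50,0,-0.3,-0.8,0,50,0,-0.3,-2,0,50,0,-0.3,-5,0,50,0,-0.3,-8,0]

```text
clock: 18.2
eef_pos: [511.6, 217.6, 259.1]
tool_rot: [-3.14, 0.002, 1.44]
force: [-0.3, 0.4, 0.3]
width: 42.6
gripper_force: 0.0
```

>>> arm_command:
  series: [50,0,-3,0,0,50,0,-6,0,0,50,0,-9,0,0,50,0,-11,0,0,50,0,-11,0,0]

```text
clock: 18.62
eef_pos: [398.8, 233.2, 258.8]
tool_rot: [-3.138, -0.001, 1.444]
force: [-1.0, -0.7, 0.3]
width: 43.0
gripper_force: 0.0
```

Run:
```python
from h import *
plan(533,218,180,120);face()
p,d=viewer.get_image('top');m=viewer.camera_model("top");R,tt,K=map(np.array,(m["R"],m["t"],m["mtx"]))
v,u=np.mgrid[:400,:640];X=((np.stack([u,v,np.ones_like(u)],-1)@np.linalg.inv(K).T)*d[...,None]-tt)@R
for lo,hi,z,n in((160,182,170,"lid"),(200,222,215,"grip")):
    cs,_=cv2.findContours(((X[...,2]>lo)&(X[...,2]<hi)).astype(np.uint8),0,1)
    for c in cs:
        if cv2.contourArea(c)>200:
            q=np.array([ray("top",w,z)[:2] for w in cv2.boxPoints(cv2.minAreaRect(c))]);print(n,q.mean(0).round(1),q.round(0).tolist())
g,_=viewer.get_image('scene')
cv2.imwrite('pics/i.png',np.hstack([cv2.resize(g[80:240,330:480],None,fx=2.6,fy=2.6),cv2.resize(p[130:290,120:270],None,fx=2.6,fy=2.6)])[:,:,::-1])
```

```text
t 18.62 pos [398.8 233.2 258.8] psi 82.7 w 43.0 F [-1.  -0.7  0.3] gf 0.0 -> dx 0.20 dy 13.50 dz 7.88 turn -37.3
face n 1439 yaw -9.9 tilt 0.1 face foot at c: x=550.2 y=217.3
grip pts 478 z [192. 216.] x [505. 528.] y [193. 253.]
lid [ 447.  -184.5] [[407.0, -116.0], [489.0, -119.0], [487.0, -254.0], [404.0, -250.0]]
lid [511.  225.1] [[482.0, 298.0], [564.0, 287.0], [540.0, 152.0], [458.0, 164.0]]
grip [ 446.8 -183.3] [[458.0, -147.0], [460.0, -220.0], [436.0, -219.0], [434.0, -147.0]]
grip [510.8 223.7] [[505.0, 262.0], [529.0, 258.0], [516.0, 186.0], [493.0, 189.0]]
```

View pics/i.png

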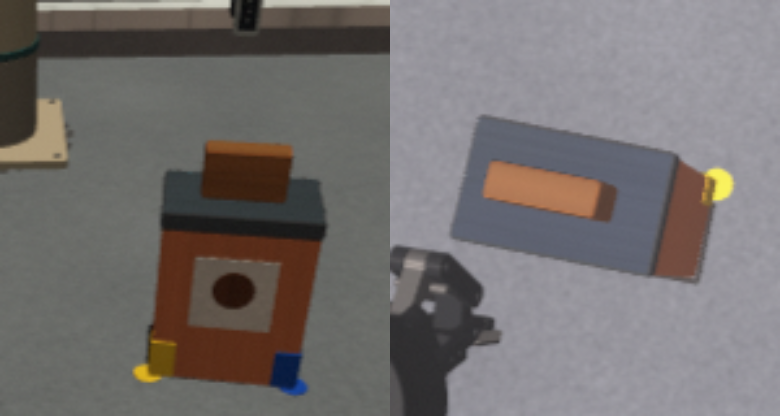

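The canister stands upright on its outline with its corners on the dots: yellow at about (150,374) and blue at about (297,386) in the crop. Its centre measures (511,224.5) against a target of (506.6,225), yaw is −9.5°, and the gripper is clear. I'll hand it in.

```bash
python3 -c "
from cell import workorder
print(workorder.finish_job())"
```

```text
the job is handed in; nothing more can be done
None
```

The copper canister was walked onto its marks and handed in: it stands upright about 4 mm from its place by camera, but the judge's verdict wasn't shown, and during the first swing the blue corner slid about 35 mm before I brought it back to its start.

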